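Unstack the fittings onto their shadow blocks

ROBOT

A 6-joint arm with a two-finger parallel gripper is mounted at the origin on the work surface. World frame = base frame: x ahead of the robot, y to its left, z up, the work surface at z = 0. Lengths are in m, angles in rad, forces in N, time in s.
With the tool pointing down it reaches from about 0.325 to 0.9 m from the base axis. Payload 6.1 kg.
Tool frame: the origin (TCP) lies at the very end of the fingers, on their centre line; the grasp point (between the pads) lies 19 mm behind it; z points along the fingers, y is the line along which they close (so a half turn about z gives the same grasp; the last joint's range is limited). The gripper opens to 85 mm and grips with 20 to 120 N. Pads are 22 mm wide; open, the fingers measure 114 mm over their backs; the gripper's body (76 mm by 85 mm) begins 54 mm behind the grasp point. The pads swing forward as they close: fully open they stand 13 mm farther back than shut.
Start: joints at [-1.263, 0.22, 1.526, -0, 1.395, -0.126], TCP at [0.263, -0.567, 0.231] pointing down, gripper open.
Joint ranges: [-2.98, 2.98], [-0.91, 2.08], [0.09, 2.57], [-1.24, 4.39], [0.2, 2.65], [-2.68, 2.68]. Speed limits (rad/s): [2.57, 2.57, 3.01, 3.14, 3.14, 3.14].

INTERFACE

Orientations are given as a unit quaternion [x, y, z, w].
In Python, from station import bot, gripper_to, read_state, eyes gives the robot as it stands. Calls block until the motion is done:
- bot.reach(position, orientation): joint-space move of the TCP to a pose.
- bot.move_straight(position, rotation=None, speed=0.15): straight line of the TCP; rotation=None keeps the orientation; speed is the mean speed in m/s.
- bot.set_joints(angles): joint-space move.
- gripper_to(opening, squeeze=None): opening from 0.0 (shut) to 1.0 (fully open); squeeze is the grip in N (None keeps the last); returns when the fingers have stopped.
- bot.sleep(seconds).
- bot.solve_ik(position, orientation): joint angles nearest the present ones, or None.
- read_state(): the state.
- eyes.camera(name): name is "scene" or "top" or "wrist"; returns (picture, depth): 400x640x3 uint8, red, green, blue; 400x640 float32, m along the optical axis (not along the pixel's ray), 0 where there is no reading.
- eyes.camera_info(name): a dict with "intrinsics" (3x3 intrinsics, pixels), "cam_to_world" (4x4, takes a point from camera to world coordinates). Camera axes: x right, y up, looking along -z (the intrinsics and any distortion apply to the point x, -y, -z); pixel columns grow to the right and rows downward; lengths in m; the calibration is good to about 2 mm. A picture is of the moment at which its call begins: read the wrist's pose just before it. camera_info takes no time and is no camera call; for the wrist camera it gives the pose at the moment of the call.
A pose or a line that the arm cannot do raises bot.IKError and nothing moves.
- bot.close_job(): hands the job in; it is judged then, once.
The state is a dict: "time": time; "joints": joint angles; "dq": joint speeds; "effort": joint torques, N m; "tcp_pos": TCP position; "eef_rot": TCP orientation; "wrist_force": force on the tool from outside, world axes, zero at the start; "ft_torque": the same for the moment, N m; "gripper_width": opening from 0.0 (shut) to 1.0 (fully open); "grasp_force": force on a finger pad.
Only numpy, scipy, OpenCV 4.12 (cv2) and the standard library are available. Lean on these libraries where they do the work, as an engineer would, in place of code of your own. Each camera call takes 0.05 s, during which the arm holds its last target. There are 200 camera calls.

TASK

Take the two stacks of machined fittings on the bench apart and set each of the five parts down flat on the plywood square that bears its own black silhouette, centred on it, with the oblong valve block lying along its silhouette. Keep every part right side up all the way, never tipping one over, and leave them all released and at rest.

Things in the scene. Friction and masses are not known exactly. Their poses are not given: they have to be found in the camera images.
- square_flange: Square aluminium flange, 60 x 60 mm, 24 mm high, its sides along its x and y, small dark bolt holes in the corners. It stands on the bench at the bottom of the taller stack (three parts: this flange, then the nut or the block, then the bushing). Loose. Origin: centre of its underside; z up.
- round_flange: Round aluminium flange, 62 mm in diameter, 24 mm high, small dark bolt holes round its rim. It stands on the bench at the bottom of the lower stack (two parts: this flange, then the nut or the block). Loose. Origin: centre of its underside; z up.
- hex_nut: Big steel hexagon nut, 42 mm across the flats, 24 mm high; x is normal to one pair of flats (the others at 60 degrees). It lies on one of the two flanges, either one. Loose. Origin: centre of its underside; z up.
- valve_block: Oblong aluminium valve block, 54 mm along its x, 34 mm along its y, 24 mm high, with two dark ports in its top. It lies on the flange that does not carry the nut. Loose. Origin: centre of its underside; z up.
- bushing: Small round steel bushing, 26 mm in diameter, 30 mm high. It stands on top of the taller stack, on the nut or the block. Loose. Origin: centre of its underside; z up.
- place_square: Place of the square flange. Fixed plywood square 80 x 80 x 10 mm lying flat on the bench (its top is 10 mm above the bench), with a flat black silhouette painted in its middle: a square of 64 x 64 mm, its sides along x and y. Origin: centre of the underside, 10 mm below the middle of the silhouette; z up.
- place_round: Place of the round flange. Fixed plywood square 80 x 80 x 10 mm lying flat on the bench (its top is 10 mm above the bench), with a flat black silhouette painted in its middle: a big disc, 66 mm in diameter. Origin: centre of the underside, 10 mm below the middle of the silhouette; z up.
- place_hex: Place of the nut. Fixed plywood square 80 x 80 x 10 mm lying flat on the bench (its top is 10 mm above the bench), with a flat black silhouette painted in its middle: a hexagon, 46 mm across the flats, x normal to one pair of flats. Origin: centre of the underside, 10 mm below the middle of the silhouette; z up.
- place_block: Place of the valve block. Fixed plywood square 80 x 80 x 10 mm lying flat on the bench (its top is 10 mm above the bench), with a flat black silhouette painted in its middle: an oblong, 58 mm along x and 38 mm along y. Origin: centre of the underside, 10 mm below the middle of the silhouette; z up.
- place_bushing: Place of the bushing. Fixed plywood square 80 x 80 x 10 mm lying flat on the bench (its top is 10 mm above the bench), with a flat black silhouette painted in its middle: a small disc, 30 mm in diameter. Origin: centre of the underside, 10 mm below the middle of the silhouette; z up.
There are look-alikes about, which are no part of the job. Leave any red look-alike of the place_square alone. Leave any purple look-alike of the valve_block alone.

How it is judged:
At the end, for the whole second after the job is handed in: Each of the five parts stands flat (tilt under 0.1 rad, underside within 4 mm of the plywood's top) and at rest on its own plywood square, its centre within 12 mm of the silhouette's centre; the valve block's long axis is within 0.25 rad of its silhouette's, either way round (horizontal distance between square_flange and place_square below 0.012 m and z of square_flange in the frame of place_square between 0.006 and 0.014 m and angle between each of square_flange, round_flange, hex_nut, valve_block, bushing's own z axis and vertical below 0.1 rad and linear speed of each of square_flange, round_flange, hex_nut, valve_block, bushing below 0.02 m/s and angular speed of each of square_flange, round_flange, hex_nut, valve_block, bushing below 0.2 rad/s and horizontal distance between round_flange and place_round below 0.012 m and z of round_flange in the frame of place_round between 0.006 and 0.014 m and horizontal distance between hex_nut and place_hex below 0.012 m and z of hex_nut in the frame of place_hex between 0.006 and 0.014 m and horizontal distance between valve_block and place_block below 0.012 m and z of valve_block in the frame of place_block between 0.006 and 0.014 m and horizontal distance between bushing and place_bushing below 0.012 m and z of bushing in the frame of place_bushing between 0.006 and 0.014 m and angle between the x axis of valve_block and the x axis of place_block, either way round below 0.25 rad); the robot touches nothing.
It fails at once if a part is tipped over (more than 0.7 rad from upright) (angle between any of square_flange, round_flange, hex_nut, valve_block, bushing's own z axis and vertical above 0.7 rad).
It also fails if it takes over 134 s, if anything falls off the work surface, if the arm or the gripper's body presses on something with over 40 N, if the wrist force passes 120 N, or if a joint passes its speed limit or range.

## Working session

There is one attempt and no reset: what is moved stays moved. The work goes in short steps, each a Python script; the robot and the scene stay as the last script left them, time stands still between calls to the robot, and variables do not carry over. Pictures are saved under pics/ and viewed, at most 14 in all, crops included, and the job is handed in when it is done.

```bash
ls; mkdir -p pics; python3 - <<'E'
from station import bot, gripper_to, read_state, eyes
import cv2, numpy as np
for n in ("top","scene"):
    p,d=eyes.camera(n); np.savez(f"{n}0.npz",p=p,d=d,K=eyes.camera_info(n)["intrinsics"],T=eyes.camera_info(n)["cam_to_world"])
    cv2.imwrite(f"pics/{n}0.png",p[:,:,::-1])
    i=eyes.camera_info(n);print(n,i)
print(read_state())
E
```

```text
pics
top {'intrinsics': array([[452.8394149 ,   0.        , 312.13155568],
       [  0.        , 452.8394149 , 197.77574927],
       [  0.        ,   0.        ,   1.        ]]), 'cam_to_world': array([[ 0.0091583 ,  0.99138256, -0.13067802,  0.48255966],
       [-0.99994771,  0.00967421,  0.0033137 , -0.01075586],
       [ 0.00454935,  0.13064084,  0.99141932,  1.21520754],
       [ 0.        ,  0.        ,  0.        ,  1.        ]])}
scene {'intrinsics': array([[475.31580952,   0.        , 314.39146023],
       [  0.        , 475.31580952, 202.08823385],
       [  0.        ,   0.        ,   1.        ]]), 'cam_to_world': array([[ 0.76227075, -0.48834025,  0.4248142 ,  1.12794603],
       [ 0.64725517,  0.57715489, -0.49794878, -0.5955488 ],
       [-0.00201516,  0.65453497,  0.75602904,  0.96967966],
       [ 0.        ,  0.        ,  0.        ,  1.        ]])}
{'time': 0.1, 'joints': array([-1.26310361e+00,  2.21140216e-01,  1.52750424e+00,  1.33456970e-06,
        1.39469490e+00, -1.26082686e-01]), 'dq': array([ 8.83088410e-05, -2.69249987e-03, -2.36590073e-03,  1.17424582e-03,
        5.24592429e-04,  1.51600169e-03]), 'effort': array([ 7.69518083e-04, -4.98240995e+01, -3.90547156e+01, -3.17777758e-04,
        5.69008465e-03, -3.24080611e-05]), 'tcp_pos': array([ 0.26252766, -0.56658945,  0.23030901]), 'eef_rot': array([ 9.76571570e-01,  2.15191090e-01, -7.85417730e-05, -8.69814806e-04]), 'wrist_force': array([-0.70427009, -0.45260418,  0.47024907]), 'ft_torque': array([ 0.02285154, -0.01039383,  0.02137472]), 'grasp_force': 0.0, 'gripper_width': 1.0056532720623659}
```

View pics/top0.png

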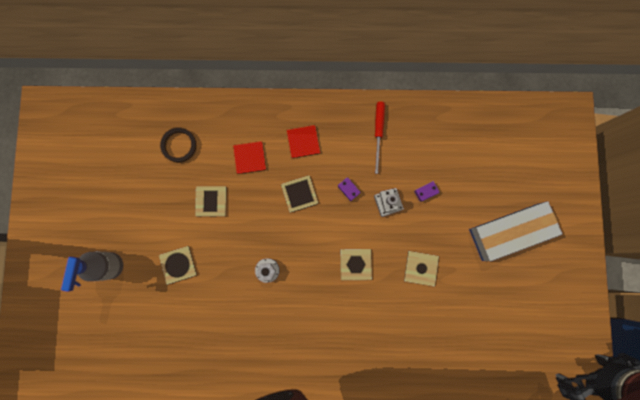

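View pics/scene0.png

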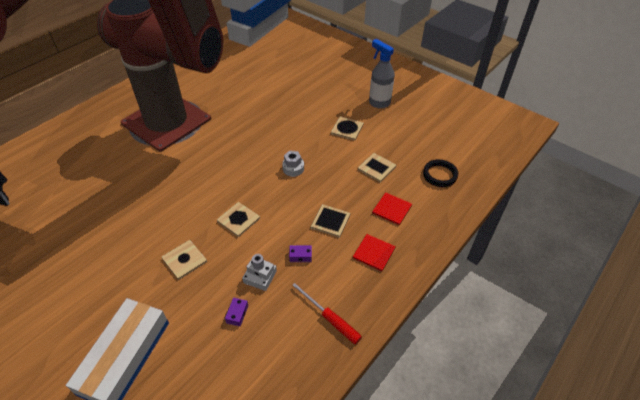

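The top view shows:
- **Plywood squares:** block (211,201), round (178,265), square (300,194), hex (356,264), bushing (422,268).
- **Stacks:** tall one at (389,201), low one at (266,271).
- **Look-alikes:** red squares at (250,157) and (304,141), and purple blocks at (349,189) and (428,191). The real places are plywood-coloured and the real parts are grey metal, so I leave these four alone.

Next, one enlarged crop to confirm this, and a first measurement of the places.

```bash
cat > h.py <<'E'
import numpy as np, cv2
def load(n):
    z=np.load(n); return z['p'],z['d'],z['K'],z['T']
def ray(uv,z,K,T):
    uv=np.atleast_2d(np.asarray(uv,float))
    c=np.c_[(uv[:,0]-K[0,2])/K[0,0],-(uv[:,1]-K[1,2])/K[1,1],-np.ones(len(uv))]
    w=c@T[:3,:3].T; o=T[:3,3]
    return o+w*((z-o[2])/w[:,2])[:,None]
def cloud(d,K,T):
    v,u=np.mgrid[:d.shape[0],:d.shape[1]]
    c=np.stack([(u-K[0,2])/K[0,0]*d,-(v-K[1,2])/K[1,1]*d,-d],-1)
    return c@T[:3,:3].T+T[:3,3]
E
python3 - <<'E'
from h import *
p,d,K,T=load('top0.npz'); P=cloud(d,K,T)
hsv=cv2.cvtColor(p,cv2.COLOR_RGB2HSV)
pl=dict(block=(211,201),round=(178,265),square=(300,194),hex=(356,264),bush=(422,268))
for n,(u,v) in pl.items():
    print(n,'hsv plywood/black',hsv[v-14,u-12 if n!='x' else u],hsv[v,u],'z',P[v,u,2])
    s=slice(v-25,v+26),slice(u-25,u+26)
    big=cv2.resize(p[s],None,fx=4,fy=4,interpolation=cv2.INTER_CUBIC)
    m=(cv2.cvtColor(big,cv2.COLOR_RGB2GRAY)<60).astype(np.uint8)
    cs,_=cv2.findContours(m,cv2.RETR_EXTERNAL,cv2.CHAIN_APPROX_NONE)
    c=max(cs,key=cv2.contourArea)
    q=(c[:,0]+.5)/4-.5+[u-25,v-25]
    W=ray(q,.01,K,T)[:,:2]
    r=cv2.minAreaRect((W*1000).astype(np.float32)); M=cv2.moments((W*10000).astype(np.float32))
    print('  ',r,M['m10']/M['m00']/10,M['m01']/M['m00']/10)
for (u,v) in ((389,201),(266,271)): 
    print(np.round(P[v-16:v+17:2,u-16:u+17:2,2]*1000).astype(int))
pc,dc,_,_=load('scene0.npz')
a=cv2.resize(p[180:295,245:435][:, 120:],None,fx=5,fy=5)[:280]
def cr(q,u,v): return cv2.resize(q[v-22:v+23,u-28:u+29],None,fx=7,fy=6.5,interpolation=cv2.INTER_CUBIC)
o=np.vstack([np.hstack([cr(p,389,201),cr(p,266,271)]),np.hstack([cr(pc,259,270),cr(pc,292,164)])])
print(o.shape);cv2.imwrite('pics/crop1.png',o[:,:,::-1])
E
```

```text
block hsv plywood/black [ 21 110 170] [ 9 78 52] z 0.00932673701830411
   ((630.4456176757812, 258.80218505859375), (52.70549774169922, 32.7408332824707), 0.6660717129707336) 630.7247421834987 258.7267204015998
round hsv plywood/black [ 15 172 141] [12 85 51] z 0.012180473801195468
   ((460.64892578125, 339.92401123046875), (60.00572967529297, 60.37266540527344), 2.571110486984253) 460.4436531827708 339.52522367750134
square hsv plywood/black [ 15 174 145] [11 87 50] z 0.009367533653309001
   ((653.44677734375, 20.865081787109375), (58.7056999206543, 59.12065505981445), 18.334796905517578) 653.3991150090246 20.792617553252377
hex hsv plywood/black [ 22 102 168] [ 9 80 51] z 0.006355488117561814
   ((466.255859375, -130.3518829345703), (40.41352081298828, 44.849334716796875), 0.5166096091270447) 466.23071023305556 -130.89943776294868
bush hsv plywood/black [ 24  99 173] [11 82 50] z 0.009463261712938431
   ((457.3817138671875, -304.158447265625), (23.426897048950195, 23.848241806030273), 0.5160958766937256) 457.4372936853171 -303.9862010558463
[[   3    0    0    4    0    1    0    0
[... 1722 characters left out ...]
 29 25 50 47 49 42 23 24 26  3  4 -3]
 [ 0 -4  0  4 25 50 46 47 48 48 48 26 27 22 19 -1 -1]
 [ 2  0  1 22 28 51 46 49 47 48 51 47 23 26 21  1  1]
 [ 0  0  1 26 47 48 46 51 52 47 48 45 45 23 26  3 -1]
 [ 3 -2  2 25 45 48 47 49 45 49 48 47 50 29 23 -2  3]
 [-2 -1  2 25 49 47 49 47 48 48 46 51 31 23 24 -2  0]
 [-2 -2  0 -1 44 49 50 45 48 49 46 46 24 22  4  1  3]
 [ 5  1  1 -2 25 48 47 45 48 52 46 38 21 27 -1  0  1]
 [-3  2  2 -3  0 23 52 51 51 50 45 21 21  4  7 -1  1]
 [ 1  1  2  0  0  3  1 24 24 24 25 -2  0  3 -7 -1  0]
 [-5 -2  1 -4  3  0  0 -3  0  2 -3 -1 -2 -2 -1 -1 -1]
 [ 0 -1 -1  3 -1  3  5  1  2  2 -1  1 -3  2  0  1 -2]
 [ 0 -1  2 -1  3  5  1  4 -4 -1  1  0  0  7  2  0  4]]
(584, 798, 3)
```

View pics/crop1.png

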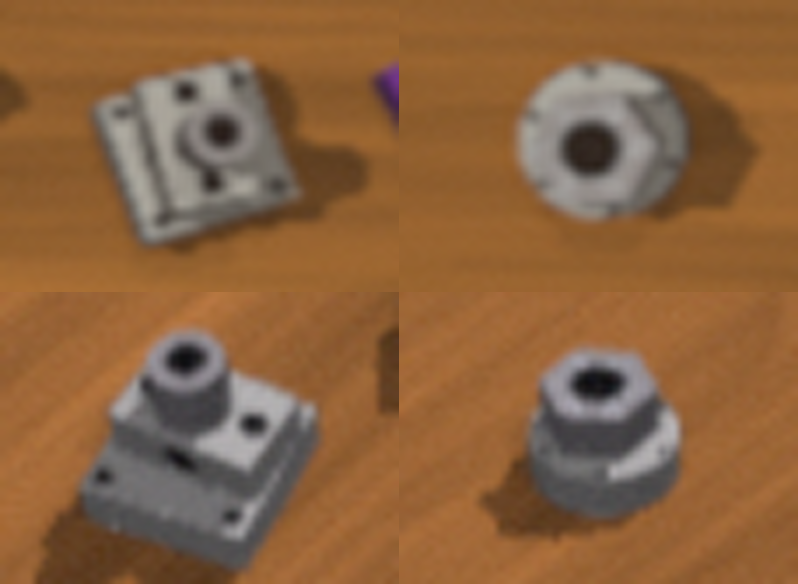

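The crop confirms the tall stack is square flange, grey valve block, bushing. The low stack is round flange, hex nut. Both purple blocks stay out of it. I'll move now and measure both stacks up close with the wrist camera.

```bash
cat >> h.py <<'E'
from scipy.spatial.transform import Rotation as R
def down(yaw): return (R.from_euler('z',yaw)*R.from_euler('x',np.pi)).as_quat()
# gripper closes along direction yaw+90deg
def wrist(name):
    from station import eyes
    i=eyes.camera_info('wrist'); p,d=eyes.camera('wrist')
    np.savez(name+'.npz',p=p,d=d,K=i['intrinsics'],T=i['cam_to_world']); cv2.imwrite(f'pics/{name}.png',p[:,:,::-1])
    return p,d,i['intrinsics'],i['cam_to_world']
def best_yaw(bot,pos,yaw,q0,sym=np.pi):
    """yaw equivalent (mod sym) needing the least wrist turn from the mid range"""
    c=[]
    for k in range(-4,5):
        y=yaw+k*sym
        if abs(y)>4: continue
        q=bot.solve_ik(pos,down(y))
        if q is not None: c.append((abs(q[5])+0.3*abs(q[5]-q0[5]),y))
    return min(c)[1]
E
python3 - <<'E'
from h import *
from station import bot,gripper_to,read_state,eyes
p,d,K,T=load('top0.npz'); P=cloud(d,K,T)
for n,(u,v) in dict(tall=(389,201),low=(266,271)).items():
    Q=P[v-22:v+23,u-22:u+23].reshape(-1,3); Q=Q[(Q[:,2]>.012)&(Q[:,2]<.2)]
    c=Q[:,:2].mean(0); print(n,c)
    pos=[c[0]-.05,c[1],.30]
    y=best_yaw(bot,pos,np.arctan2(c[1],c[0]),read_state()['joints'])
    bot.reach(pos,down(y)); p2,d2,K2,T2=wrist('w_'+n)
    print(y,T2[:3,3],-T2[:3,2],read_state()['time'],read_state()['joints'])
E
```

```text
tall [ 0.62968079 -0.21476323]
-0.32869447848167077 [ 0.64162861 -0.2367311   0.44171593] [-0.24530054  0.08347624 -0.96584645] 1.9 [-4.83738444e-01  1.69307494e-01  1.45790916e+00 -2.32809159e-04
  1.51480956e+00  1.41672558e+00]
low [0.45036175 0.09924778]
0.21690649799461836 [0.46520497 0.1126279  0.44227285] [-0.25226145 -0.05608186 -0.9660326 ] 3.3083 [ 4.96196919e-02 -3.49811482e-01  1.94129572e+00 -2.80809373e-04
  1.54984288e+00  1.40513845e+00]
```

View pics/w_tall.png

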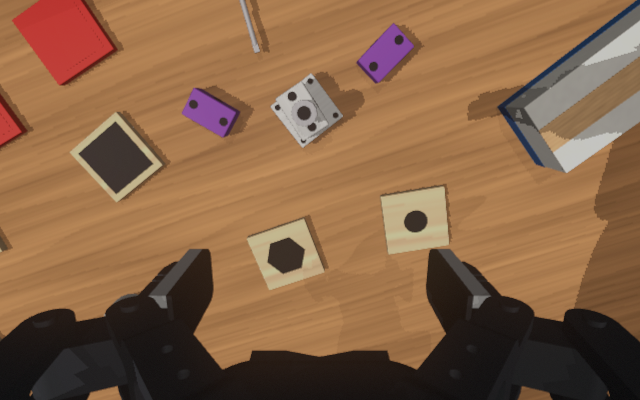

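View pics/w_low.png

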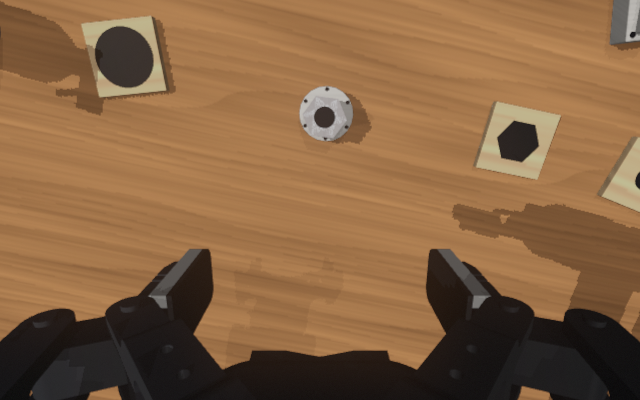

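The wrist views show the tall stack at (306,110), the low stack at (326,114), the hex place at (286,255) and the bushing place at (416,221). I'll measure each layer by height band in both the top and wrist views.

```bash
python3 - <<'E'
from h import *
def layer(f,u,v,h,lo,hi,r):
    p,d,K,T=load(f); s=4
    d=cv2.resize(cv2.medianBlur(d,3),None,fx=s,fy=s,interpolation=cv2.INTER_LINEAR)
    Ks=K.copy(); Ks[:2]*=s; Ks[:2,2]+=(s-1)/2
    P=cloud(d,Ks,T)[...,2]; m=((P>lo)&(P<hi)).astype(np.uint8)
    z=np.zeros_like(m); cv2.circle(z,(u*s,v*s),r*s,1,-1); m&=z
    m=cv2.morphologyEx(m,cv2.MORPH_OPEN,np.ones((9,9)))
    cs,_=cv2.findContours(m,cv2.RETR_EXTERNAL,cv2.CHAIN_APPROX_NONE); c=max(cs,key=cv2.contourArea)
    hull=cv2.convexHull(ray(c[:,0],h,Ks,T)[:,:2].astype(np.float32)*1000)
    M=cv2.moments(hull); rc=cv2.minAreaRect(hull)
    e=np.linalg.norm(cv2.minEnclosingCircle(hull)[1])*2
    return np.round([M['m10']/M['m00'],M['m01']/M['m00'],*rc[0],*rc[1],rc[2],e],1)
for f,u,v,r in (('top0.npz',389,201,22),('w_tall.npz',306,110,48)):
    print(f,'\n bush',layer(f,u,v,.078,.066,.09,r),'\n block',layer(f,u,v,.048,.037,.062,r),'\n flange+',layer(f,u,v,.024,.013,.035,r))
for f,u,v,r in (('top0.npz',266,271,20),('w_low.npz',326,114,42)):
    print(f,'\n hex',layer(f,u,v,.048,.037,.062,r),'\n flange',layer(f,u,v,.024,.013,.035,r))
# dark silhouettes in wrist views
for f,n,u,v,r in (('w_tall.npz','square',116,156,42),('w_tall.npz','hex',286,255,28),('w_tall.npz','bush',416,221,26),('w_low.npz','round',124,57,40),('w_low.npz','hex',518,142,30)):
    p,d,K,T=load(f); g=(cv2.cvtColor(p,cv2.COLOR_RGB2GRAY)<70).astype(np.uint8); z=np.zeros_like(g); cv2.circle(z,(u,v),r,1,-1)
    cs,_=cv2.findContours(g&z,cv2.RETR_EXTERNAL,cv2.CHAIN_APPROX_NONE); c=max(cs,key=cv2.contourArea)
    W=(ray(c[:,0],.01,K,T)[:,:2]*1000).astype(np.float32); M=cv2.moments(W); print(n,round(M['m10']/M['m00'],1),round(M['m01']/M['m00'],1),cv2.minAreaRect(W))
# block ports / bushing bore / nut bore : dark blobs
for f,u,v,r,h in (('w_tall.npz',306,110,40,.048),('w_low.npz',326,114,25,.048)):
    p,d,K,T=load(f); g=(cv2.cvtColor(p,cv2.COLOR_RGB2GRAY)<75).astype(np.uint8); z=np.zeros_like(g); cv2.circle(z,(u,v),r,1,-1)
    n,l,st,ce=cv2.connectedComponentsWithStats(g&z)
    for i in range(1,n):
        if st[i,4]>12: print(ce[i],st[i,4],[np.round(ray(ce[i],hh,K,T)[0,:2]*1000,1).tolist() for hh in (.024,.048,.078)])
E
```

```text
top0.npz 
 bush [ 6.316e+02 -2.171e+02  6.316e+02 -2.173e+02  2.560e+01  2.550e+01
  6.000e-01  2.730e+01] 
 block [ 633.4 -214.4  633.2 -214.4   54.9   36.4   14.8   59.6] 
 flange+ [ 621.8 -203.5  626.9 -205.4   60.9   34.7   19.4   66.1]
w_tall.npz 
 bush [ 634.1 -218.3  634.2 -218.3   24.4   24.7   71.1   26.1] 
 block [ 635.3 -215.4  635.3 -215.4   54.    34.7   14.4   60.8] 
 flange+ [ 639.1 -239.6  640.8 -240.3   60.8   19.3   13.4   61.2]
top0.npz 
 hex [447.  102.3 447.4 102.3  42.1  45.2   0.5  46.6] 
 flange [456.6  92.5 458.   90.6  61.2  36.2  38.8  61.7]
w_low.npz 
 hex [448.4 102.9 448.4 103.   42.6  46.6   5.3  47.2] 
 flange [452.9 101.2 454.4 101.2  61.4  55.4  88.9  62. ]
square 656.2 20.0 ((656.2142944335938, 19.825969696044922), (62.2308235168457, 62.19123458862305), 18.187911987304688)
hex 469.4 -131.3 ((469.3868103027344, -131.37777709960938), (48.66493225097656, 43.88240432739258), 30.833019256591797)
bush 460.1 -304.2 ((459.967041015625, -304.4508056640625), (26.734880447387695, 27.214191436767578), 74.6675796508789)
round 463.2 338.7 ((463.2647705078125, 338.7326965332031), (62.714508056640625, 64.09088134765625), 12.341629981994629)
hex 468.8 -131.4 ((468.875244140625, -131.34800720214844), (44.441612243652344, 49.67899703979492), 0.4852129817008972)
[309.78947368  80.63157895] 19 [[663.9, -233.4], [662.6, -233.6], [661.0, -233.8]]
[291.64150943  95.67924528] 53 [[655.2, -208.8], [654.4, -210.4], [653.5, -212.4]]
[277.11764706 107.        ] 17 [[648.9, -188.9], [648.5, -191.7], [648.0, -195.1]]
[303.45112782 112.63157895] 133 [[633.4, -215.1], [633.9, -216.4], [634.5, -217.9]]
[335.         114.78947368] 19 [[619.5, -248.3], [620.8, -247.7], [622.4, -246.8]]
[311.78571429 126.61904762] 42 [[615.5, -218.9], [617.0, -220.0], [618.9, -221.2]]
[324.08860759 116.7278481 ] 316 [[447.8, 102.8], [448.8, 103.3], [450.1, 104.0]]
```

```bash
cat > pp.py <<'E'
from h import *
from station import bot,gripper_to,read_state,eyes
H=.17
def near(pos,yaw,sym):
    return best_yaw(bot,pos,yaw,read_state()['joints'],sym)
def pick(xy,yaw,z,sym=np.pi,open_=1.0,squeeze=60):
    y=near([*xy,H],yaw,sym); gripper_to(open_)
    bot.reach([*xy,H],down(y)); bot.move_straight([*xy,z],speed=.12)
    f=read_state()['wrist_force']
    gripper_to(0,squeeze); s=read_state()
    print('pick',np.round(s['tcp_pos'],4),'w',round(s['gripper_width']*85,1),'F',round(s['grasp_force'],1),'wf',np.round(f,1),np.round(s['wrist_force'],1))
    bot.move_straight([*xy,H],speed=.15); s=read_state()
    print(' lifted w',round(s['gripper_width']*85,1),'F',round(s['grasp_force'],1),'wf',np.round(s['wrist_force'],1),'t',s['time']); return y
def place(xy,yaw,z,sym=np.pi,open_=1.0):
    y=near([*xy,H],yaw,sym)
    bot.reach([*xy,H],down(y)); bot.move_straight([*xy,z+.02],speed=.15); bot.move_straight([*xy,z],speed=.04)
    s=read_state(); print('place wf',np.round(s['wrist_force'],1)); gripper_to(open_); bot.sleep(.1)
    bot.move_straight([*xy,H],speed=.15); print(' t',read_state()['time'])
E
python3 - <<'E'
from pp import *
a=np.radians(14.4)
pick([.6342,-.2181],a,.052)
place([.4601,-.3042],a,.0152,open_=.7)
E
```

```text
pick [ 0.6345 -0.2183  0.0525] w 24.1 F 58.9 wf [-0.   0.1  0.4] [-0.3  0.5  3. ]
 lifted w 24.1 F 58.8 wf [-0.3  0.1 -1.3] t 7.7083
place wf [-0.9 -0.4 -0.5]
 t 11.925
```

```bash
python3 - <<'E'
from pp import *
a=np.radians
pick([.6353,-.2154],a(14.4),.0285)
place([.6333,.2580],a(0.7),.0155,open_=.75)
pick([.4484,.1029],a(34),.0285,sym=np.pi/3)
place([.4692,-.1313],a(30.6),.0155,sym=np.pi/3,open_=.8)
# look at flanges
for n,c in dict(tall2=(.634,-.2186),low2=(.451,.101)).items():
    pos=[c[0]-.05,c[1],.28]; bot.reach(pos,down(near(pos,np.arctan2(c[1],c[0]),np.pi))); wrist('w_'+n); print(read_state()['time'])
p,d=eyes.camera('top'); i=eyes.camera_info('top'); np.savez('top1.npz',p=p,d=d,K=i['intrinsics'],T=i['cam_to_world'])
a=cv2.imread('pics/w_tall2.png')[:300]; b=cv2.imread('pics/w_low2.png')[:300]
cv2.imwrite('pics/both2.png',np.vstack([a,b])) 
E
```

```text
pick [ 0.6357 -0.2156  0.0291] w 32.8 F 61.4 wf [ 0.8  0.4 -0.1] [0.3 0.2 2.8]
 lifted w 32.4 F 60.9 wf [ 0.2 -0.2 -1.2] t 16.075
place wf [-0.8  0.5 -1. ]
 t 21.3583
pick [0.4491 0.1029 0.0292] w 40.5 F 62.2 wf [-0.3 -0.3  0.6] [-1.3  0.3  4.7]
 lifted w 40.4 F 61.4 wf [-0.5  0.1 -2.8] t 25.8
place wf [-0.6  0.1 -1.3]
 t 30.1
31.7833
33.2083
```

View pics/both2.png

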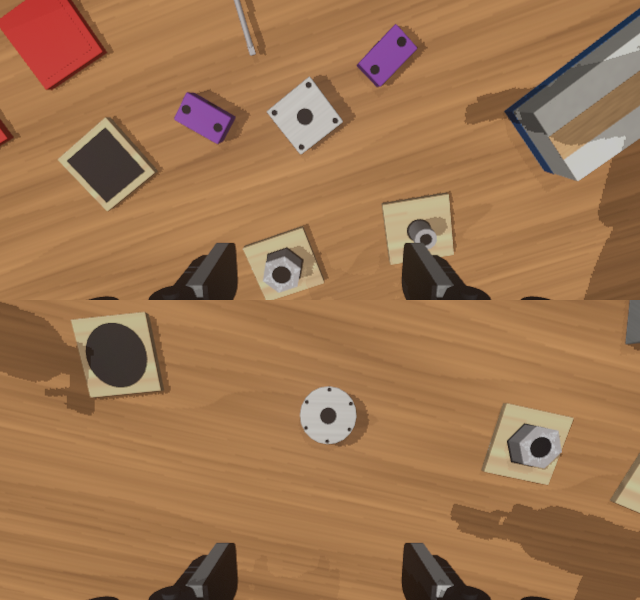

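The bare flanges are at (305,116) and (328,116) in the two views, with the nut and bushing standing on their squares. I'll measure the flanges and move them.

```bash
python3 - <<'E'
from pp import *
def layer(f,u,v,r):
    p,d,K,T=load(f); P=cloud(cv2.medianBlur(d,3),K,T)[...,2]
    m=((P>.013)&(P<.035)).astype(np.uint8); z=np.zeros_like(m); cv2.circle(z,(u,v),r,1,-1)
    cs,_=cv2.findContours(m&z,cv2.RETR_EXTERNAL,cv2.CHAIN_APPROX_NONE); c=max(cs,key=cv2.contourArea)
    h=cv2.convexHull((ray(c[:,0],.024,K,T)[:,:2]*1000).astype(np.float32)); M=cv2.moments(h)
    return np.array([M['m10'],M['m01']])/M['m00']/1000,cv2.minAreaRect(h)
s,rs=layer('w_tall2.npz',305,116,50); r,rr=layer('w_low2.npz',328,116,40)
print(s,rs,r,rr)
if np.linalg.norm(s-[.634,-.2186])<.008 and np.linalg.norm(r-[.451,.101])<.008:
    y=pick(r,np.arctan2(r[1],r[0]),.003,sym=np.pi/6)
    place([.4632,.3387],np.arctan2(.3387,.4632),.0140,sym=np.pi/6,open_=.95)
    pick(s,np.radians(rs[2]),.003,sym=np.pi/2)
    place([.6562,.0200],np.radians(18.3),.0140,sym=np.pi/2,open_=.95)
    bot.reach([.5,-.1,.35],down(0.)); bot.reach([.35,-.45,.3],down(-.9)); wrist('w_fin')
    for n in ('top','scene'):
        p,d=eyes.camera(n); i=eyes.camera_info(n); np.savez(n+'2.npz',p=p,d=d,K=i['intrinsics'],T=i['cam_to_world']); cv2.imwrite(f'pics/{n}2.png',p[:,:,::-1])
E
```

```text
[ 0.63367854 -0.21895421] ((633.7069091796875, -218.98809814453125), (59.658870697021484, 59.66429901123047), 18.792388916015625) [0.4513442 0.1012614] ((451.4830017089844, 101.30716705322266), (59.50187301635742, 61.017967224121094), 12.530076026916504)
pick [0.4522 0.1013 0.0041] w 59.3 F 64.4 wf [-0.1  0.  -0.8] [-2.4  1.3  6.3]
 lifted w 60.0 F 65.0 wf [ 0.2 -0.3 -1.2] t 38.15
place wf [-3.4 -2.8  5. ]
 t 42.4417
pick [ 0.6345 -0.2193  0.0042] w 58.5 F 66.8 wf [-0.2 -0.8  0.8] [-1.3  0.3  5.3]
 lifted w 58.2 F 66.2 wf [ 0.1  0.1 -1.5] t 47.9333
place wf [-2.6  0.   3.8]
 t 52.2417
```

View pics/top2.png

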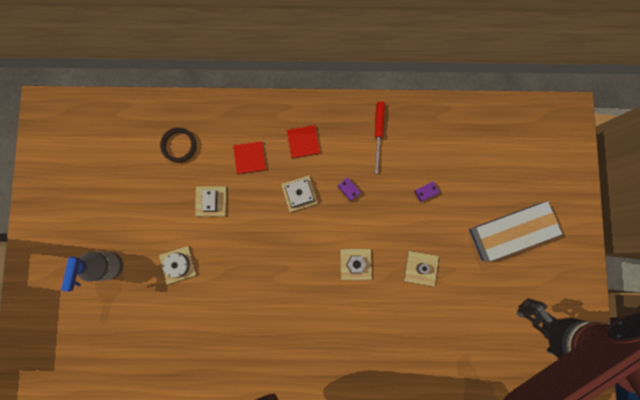

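All five parts are on their squares, at (210,201), (178,265), (300,193), (356,264) and (424,268). I'll check centring and heights numerically in the same camera.

```bash
python3 - <<'E'
from h import *
p,d,K,T=load('top2.npz'); s=4
dm=cv2.resize(cv2.medianBlur(d,3),None,fx=s,fy=s); Ks=K.copy(); Ks[:2]*=s; Ks[:2,2]+=1.5
P=cloud(dm,Ks,T)[...,2]
for n,u,v,h,c0 in (('block',211,201,.034,(630.6,258.7)),('round',178,265,.034,(460.5,339.7)),('square',300,194,.034,(653.4,20.8)),('hex',356,264,.034,(466.2,-130.6)),('bush',424,268,.040,(457.4,-304.1))):
    m=((P>.021)&(P<.06)).astype(np.uint8); z=np.zeros_like(m); cv2.circle(z,(u*s,v*s),20*s,1,-1)
    cs,_=cv2.findContours(m&z,cv2.RETR_EXTERNAL,cv2.CHAIN_APPROX_NONE); c=max(cs,key=cv2.contourArea)
    W=cv2.convexHull((ray(c[:,0],h,Ks,T)[:,:2]*1000).astype(np.float32)); M=cv2.moments(W); r=cv2.minAreaRect(W)
    Q=np.array([M['m10'],M['m01']])/M['m00']
    k=(m&z)>0; print(n,'err mm',np.round(Q-c0,1),'ang',np.round(r[2],1),np.round(r[1],1),'topz',np.round(np.median(P[cv2.erode(k.astype(np.uint8),np.ones((15,15)))>0]),4),h)
from station import read_state; print(read_state()['time'])
E
```

```text
block err mm [-0.2 -3.4] ang 2.3 [54.9 36.7] topz 0.0344 0.034
round err mm [ 0.9 -2.7] ang 0.5 [61.2 64.5] topz 0.0345 0.034
square err mm [ 0.3 -0.9] ang 18.4 [62.9 61.9] topz 0.0339 0.034
hex err mm [ 1.9 -0.3] ang 0.5 [40.3 46.6] topz 0.0342 0.034
bush err mm [1.4 1.1] ang 0.5 [25.4 30.4] topz 0.0399 0.04
55.2667
```

Every part is within about 4 mm of centre, at the right height, and the block is within about 2° of its silhouette.

```bash
python3 -c "
from station import bot
print(bot.close_job())"
```

```text
the job is handed in; nothing more can be done
None
```

I handed the job in at about 55 s with all five parts upright, released and flat on their own squares; my last camera check put each within 4 mm of centre and the valve block within about 2° of its silhouette (the station gave no verdict).

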